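Ready the bench for hot-air rework

TASK

Get the bench ready for hot-air work: first turn the upside-down steel catch pot right way up, tipping it over on the blue mat rather than lifting it clear, so that it ends standing mouth-up wholly on the mat. Then turn the airflow knob (the smaller, taller one on the controller) clockwise by exactly three clicks, leaving the larger knob, the tweezers, the heat sink and the screwdriver as they are.

Things in the scene. Friction and masses are not known exactly. Their poses are not given: they have to be found in the camera images.
- pot: Box-shaped stainless steel cup, 92 mm wide (its x), 66 mm deep (y), 88 mm tall (z), 3 mm walls, 4 mm base, about 160 g. Starts mouth-down on the mat. Origin: centre of its mouth; z points from mouth to base: up while mouth-down, straight down once mouth-up. Weight centre about 52 mm from the mouth plane. Pushed near the top along its y it tips over rather than slides.
- pot_middle (a point): The centre of the pot's outer volume, 44 mm from mouth and base.
- mat: Grippy blue silicone work mat fixed to the bench, 320 mm (its x) by 440 mm (its y), 5 mm thick; origin under its centre, on the bench. The tweezers and heat sink lie on it close to its long edges; between them the mat is free over its whole length. Jars and a bottle up to 94 mm tall stand beyond it.
- controller: Grey airflow and temperature controller fixed on the bench, 200 mm (its x) by 120 mm (its y) by 60 mm tall, with two black upright knobs on its top; origin under its centre. The airflow knob's axis is 50 mm towards its -x end (the robot's side), the temperature knob's 55 mm towards +x.
- airflow (a joint): Angle of the airflow knob in rad, growing clockwise seen from above. Click stops every 24 degrees (0.4189 rad) at 0, 0.4189, 0.8378 ... 5.864, a fixed stop just past either end; it rests at 0, 1 or 2 clicks at the start. A sprung detent of about 0.05 N m pulls it to the nearest click when let go.
- airflow_grip (a point): On the axis of the airflow knob, 22 mm above its underside, which stands 62 mm above the bench: a good height to grip. The knob is a round fluted cylinder, 32 mm across and 28 mm tall.
- airflow_mark (a point): The end of the white pointer line on the airflow knob's top, at its edge, 16 mm from the axis.
- temperature_mark (a point): The end of the white pointer line on the larger temperature knob (46 mm across, 20 mm tall, on the same controller top), 23 mm from its axis. Not to be turned.
- tweezers: Steel tweezers, 125 mm long, 6 mm thick, lying on the mat near its far (+x) long edge. Bystander.
- heatsink: Small finned aluminium heat sink, 24 x 24 x 13 mm, on the mat near its robot-side (-x) edge. Bystander.
- screwdriver: Grey screwdriver, 160 mm long, 26 mm thick, lying beyond the controller. Bystander.
There are look-alikes about, which are no part of the job. Several things have the shape of the controller; the one meant has the colours described above. Leave any brown look-alike of the pot alone.

How it is judged (in metres and radians):
On the way, in this order (a step that is already met when the one before it is completed fails the run):
1. the pot stands mouth-up, at rest, wholly on the mat (angle between pot's own z axis and vertical above 3.04 rad and height (world z) of pot_middle below 0.056 m and x of pot_middle in the frame of mat between -0.125 and 0.125 m and y of pot_middle in the frame of mat between -0.19 and 0.19 m and linear speed of pot below 0.02 m/s and angular speed of pot below 0.1 rad/s), for 0.2 s.
2. the airflow knob is three clicks on from where it started (distance of airflow_mark from where it was at the start of the episode between 0.01682 and 0.0207 m), for 0.2 s.
At the end, for the whole second after the job is handed in: The pot stands mouth-up (within 0.1 rad) at rest on the mat, its centre no farther than 125 mm along the mat's x and 190 mm along its y from the mat's centre; the airflow knob rests three clicks (1.257 rad, within 0.15 rad) clockwise from where it started (all of step 1 and all of step 2 and velocity of joint airflow between -0.1 and 0.1 rad/s); the robot touches nothing.
It fails at once if the pot is lifted clear of the mat (its middle more than 100 mm above the bench; plain tipping keeps it under 65 mm) (height (world z) of pot_middle above 0.1 m).
It fails at once if the larger temperature knob is turned (its mark moves more than 6 mm) (distance of temperature_mark from where it was at the start of the episode above 0.006 m).
It fails at once if the tweezers, heat sink or screwdriver is displaced by more than 30 mm (distance of any of tweezers, heatsink, screwdriver from where it was at the start of the episode above 0.03 m).
It also fails if it takes over 51 s, if anything falls off the work surface, if the arm or the gripper's body presses on something with over 40 N, if the wrist force passes 120 N, or if a joint passes its speed limit or range.

ROBOT

A 6-joint arm with a two-finger parallel gripper is mounted at the origin on the work surface. World frame = base frame: x ahead of the robot, y to its left, z up, the work surface at z = 0. Lengths are in mm, angles in rad, forces in N, time in s.
With the tool pointing down it reaches from about 350 to 975 mm from the base axis. Payload 7.1 kg.
Tool frame: the origin (TCP) lies at the very end of the fingers, on their centre line; the grasp point (between the pads) lies 19 mm behind it (ctrl.grasp_offset is the distance from the TCP to the grasp point, in mm); z points along the fingers, y is the line along which they close (so a half turn about z gives the same grasp; the last joint's range is limited). The gripper opens to 88 mm and grips with 3 to 60 N. Pads are 20 mm wide; open, the fingers measure 115 mm over their backs; the gripper's body (75 mm by 178 mm) begins 61 mm behind the grasp point.
Start: joints at [-1.244, 0.423, 1.63, -0, 1.089, -0.019], TCP at [211.86, -587.98, 222.675] pointing down, gripper open.
Joint ranges: [-3, 3], [-0.9, 2.11], [0.09, 2.58], [-1.31, 4.45], [0.11, 2.69], [-2.54, 2.54]. Speed limits (rad/s): [2.39, 2.39, 3.01, 3.14, 3.14, 3.14].

INTERFACE

Orientations are given as a rotation vector (axis times angle).
In Python, from workcell import ctrl, viewer, ticket, models gives the robot as it stands.
- The arm moves only by the tool play_rows, never from a script. Its arguments are lists of equal length, an entry for each row: "dp": the shift along the world's x, y, z in mm, a list of three; "yaw": the turn about the world's z in degrees. In form: {"dp": [[tx, ty, tz], ...], "yaw": [yaw, ...]}. A call has 1 to 8 rows; each row shifts and turns the commanded pose from where the row before left it; what a row does not reach is not made up. A row lasts 1/12 s, in which the tool goes at most 41.7 mm and 7.16 degrees, less where a joint would pass 70% of its speed; a pose out of reach is approached as far as the arm can. A call is refused whole if a number of a shift passes 41.7 or a number of a turn 7.16, either way. A call with a gripper value outside its range is refused whole. "gripper" is the closure, from 0 (fully open) to 1 (shut), set as the call begins (left out, the last holds). The fingers move at their own pace and stop on an object; the grip force is fixed at half the most. Time passes only in rows, so rows that do not move let the fingers close. It gives the time, the measured TCP pose, the force, the opening and the grip force at its end, in the units of the state.
- ctrl.get_obs(): the state, without advancing time (a new reading comes with each control period).
- viewer.get_image(name): name is "side" or "top" or "wrist"; returns a dict with "pixels" (400x640x3 uint8, red, green, blue), "range_z" (400x640 float32, mm along the optical axis (not along the pixel's ray), 0 where there is no reading), "fx", "fy", "cx", "cy" (pixels), "T" (4x4, takes a point from camera to world coordinates); the wrist camera has in their place "hand_eye" (4x4, takes a point from camera to tool coordinates, whose origin is the TCP and whose axes are the flange's). Camera axes: x right, y up, looking along -z (the intrinsics and any distortion apply to the point x, -y, -z); pixel columns grow to the right and rows downward; lengths in mm; the calibration is good to about 2 mm. A picture is of the moment at which its call begins: read the wrist's pose just before it.
- ticket.close_job(): hands the job in; it is judged then, once.
Trained networks look in a picture, given as the dict that the camera call returned (one of the last four; its "shot" number tells which), for a name from the list of things; names that differ only in an ending like _2 or _b are one class to them, and where a whole thing is asked for, a point or a joint stands for the part that bears it (a point fixed in the world has none). Each returns a list of dicts, best first, with "conf" (0 to 1); they miss things now and then, are a little off and sometimes report something else, mostly with a low value. They report only what shows in the picture. A call takes as long as a camera call. They do not tell look-alikes from the thing itself.
- models.look_for(picture, name): "bbox" ([centre column, centre row, width, height] in pixels, round what is visible of it).
- models.landmark_of(picture, name): "location" ([column, row] in pixels: a listed point, or the origin of a listed thing).
The state is a dict: "t": time; "qpos": joint angles; "qvel": joint speeds; "joint_torque": joint torques, N m; "ee_pos": TCP position; "orientation": TCP orientation; "ft_force": force on the tool from outside, world axes, zero at the start; "moment": the same for the moment, N m; "width": finger opening in mm; "grasp_force": force on a finger pad.
Only numpy, scipy, OpenCV 4.12 (cv2) and the standard library are available. Lean on these libraries where they do the work, as an engineer would, in place of code of your own. Each camera call takes 0.05 s, during which the arm holds its last target. There are 200 camera calls.

## Working session

There is one attempt and no reset: what is moved stays moved. The work goes in short steps, Python scripts to look and compute and a tool call to move; the robot and the scene stay as the last step left them, time stands still between calls to the robot, and variables do not carry over. Pictures are saved under pics/ and viewed, at most 10 in all, crops included, and the job is handed in when it is done.

Besides the shell and the picture viewer there is one more tool, called as name(argument=value, ...) on one line, values as JSON. play_rows: Moves the arm, as the interface text tells. Its arguments: {"type":"object","properties":{"dp":{"type":"array"},"yaw":{"type":"array"},"gripper":{"type":"number"}},"required":["dp","yaw"]}

```bash
mkdir -p pics
cat > h.py <<'E'
import numpy as np, cv2
from workcell import ctrl, viewer, ticket, models
from scipy.spatial.transform import Rotation as R
def pic(n):
    o=ctrl.get_obs(); p=viewer.get_image(n)
    if n=="wrist":
        T=np.eye(4);T[:3,:3]=R.from_rotvec(o["orientation"]).as_matrix();T[:3,3]=o["ee_pos"];p["T"]=T@np.array(p["hand_eye"])
    p["T"]=np.array(p["T"]); return p
def ray(p,c,r):
    d=np.array([(c-p["cx"])/p["fx"],-(r-p["cy"])/p["fy"],-1.]); return p["T"][:3,3],p["T"][:3,:3]@d
def atz(p,c,r,z):
    o,d=ray(p,c,r); return o+d*(z-o[2])/d[2]
def dep(p,c,r):
    o,d=ray(p,c,r); return o+d*float(p["range_z"][int(round(r)),int(round(c))])
def cloud(p):
    r,c=np.mgrid[0:400,0:640]; z=p["range_z"]
    d=np.stack([(c-p["cx"])/p["fx"]*z,-(r-p["cy"])/p["fy"]*z,-z],-1)
    return d@p["T"][:3,:3].T+p["T"][:3,3]
def save(p,f): cv2.imwrite("pics/"+f,p["pixels"][:,:,::-1])
E
python3 - <<'E'
from h import *
np.set_printoptions(precision=1,suppress=True)
ims=[]
for n in("top","side"):
    p=pic(n); ims.append(p["pixels"]); print(n,p["T"][:3,3],[k for k in p])
    for t in ("pot","mat","controller","airflow_grip","airflow_mark","temperature_mark","tweezers","heatsink","screwdriver"):
        for x in models.landmark_of(p,t)[:3]:
            c,r=x["location"]; 
            try: print(t,round(x["conf"],2),np.array([c,r]),dep(p,c,r))
            except Exception as e: print(t,x)
    save(p,n+".png")
print(ctrl.get_obs())
E
```

```text
top [354.3   3.  999.6] ['pixels', 'range_z', 'fx', 'fy', 'cx', 'cy', 'T', 'shot']
pot 0.88 [280.2 164.2] [564.6  96.   94.7]
pot 0.72 [171.6 222.2] [430.8 348.7  87. ]
mat 0.72 [297.6 174.3] [558.4  60.3   5.4]
controller 0.97 [458.2 199.9] [ 481.1 -329.4   59.7]
controller 0.57 [428.3 309.6] [ 225.4 -245.2   61.1]
airflow_grip 0.79 [473.8 212.5] [ 447.  -352.2   92.4]
airflow_grip 0.73 [442.5 338.9] [ 165.8 -266.3   89.5]
airflow_mark 0.79 [451.1 346. ] [ 143.6 -294.4   58.4]
airflow_mark 0.67 [475.8 210.1] [ 453.1 -359.2   87.3]
airflow_mark 0.45 [475.4 221.5] [ 428.7 -367.5   59.6]
temperature_mark 0.88 [463.2 160.6] [ 572.3 -338.5   82.7]
temperature_mark 0.79 [437.1 301.2] [ 246.7 -260.3   83. ]
temperature_mark 0.4 [476.  221.7] [ 428.1 -368.4   61. ]
tweezers 0.74 [302.2 120.7] [701.4  48.1   6. ]
screwdriver 0.82 [411.8 110.6] [ 721.8 -237.1   17.9]
side [ 352.9  741.4 1015.7] ['pixels', 'range_z', 'fx', 'fy', 'cx', 'cy', 'T', 'shot']
pot 0.9 [264.7 244.2] [575.2 136.9  37.3]
pot 0.77 [310.  357.4] [427.  411.4  87.8]
mat 0.64 [272.  229.3] [553.9 129.3  92.3]
mat 0.49 [322.
[... 457 characters left out ...]
.9 -376.1   61. ]
tweezers 0.48 [225.  214.8] [699.6  44.1   9.4]
tweezers 0.18 [324.2 118. ] [ 485.6 -297.7   49.1]
heatsink 0.43 [263.9 229.6] [571.5 134.2  95.3]
heatsink 0.39 [324.  230.7] [442.   68.4  16.8]
heatsink 0.2 [272.2 228.8] [553.5 128.3  93. ]
screwdriver 0.73 [239.6 134. ] [ 725.9 -240.    15.4]
{'t': 1.0, 'qpos': array([-1.2,  0.4,  1.6,  0. ,  1.1, -0. ]), 'qvel': array([-0., -0., -0., -0.,  0., -0.]), 'joint_torque': array([  0. , -54.5, -27.4,   0.1,   0. ,   0. ]), 'ee_pos': array([ 211.9, -588. ,  222.7]), 'orientation': array([-3.1, -0.5, -0. ]), 'ft_force': array([ 0.4, -0.4,  0.5]), 'moment': array([ 0.1,  0. , -0. ]), 'grasp_force': 0.0, 'width': 87.65901846764457}
```

```bash
ls pics
```

```text
side.png
top.png
```

View pics/top.png

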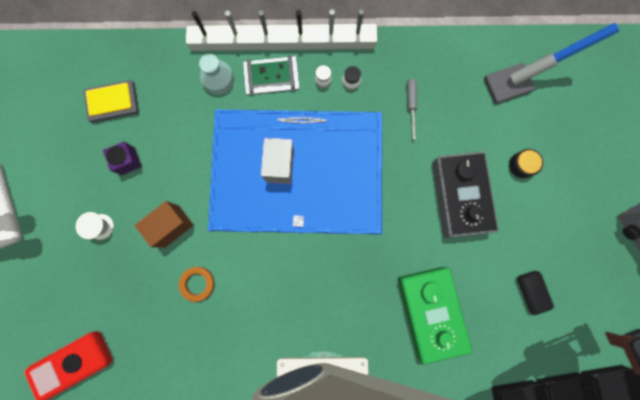

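Run:
```python
from h import *
np.set_printoptions(precision=1,suppress=True)
p=pic("top"); X=cloud(p)
m=(abs(X[...,2]-93)<9)&(abs(X[...,0]-562)<80)&(abs(X[...,1]-105)<80)
q=X[m][:,:2].astype(np.float32); print("pot top",len(q),cv2.minAreaRect(q),X[m][:,2].mean())
b=p["pixels"].astype(int); m=(b[...,2]>b[...,0]+40)&(b[...,2]>80)&(abs(X[...,2]-5)<8)
q=X[m][:,:2].astype(np.float32); q=q[(abs(q-[550,80])<[260,330]).all(1)]
print("mat",len(q),cv2.minAreaRect(q))
print("robust",np.percentile(q,[.5,99.5],axis=0))
m=(abs(X[...,2]-60)<5)&(abs(X[...,0]-481)<140)&(abs(X[...,1]+340)<100)
q=X[m][:,:2].astype(np.float32); print("ctrl",cv2.minAreaRect(q))
```

```text
pot top 1081 ((581.5285034179688, 107.39814758300781), (66.30341339111328, 92.78107452392578), 85.80155181884766) 92.84504032546178
mat 20089 ((571.6249389648438, 64.72479248046875), (452.2096252441406, 331.5762634277344), 88.46954345703125)
robust [[ 407.1 -159.9]
 [ 736.1  287.5]]
ctrl ((496.99462890625, -351.8131103515625), (199.19537353515625, 120.71570587158203), 5.804445266723633)
```

Top view: the steel pot is at (277,160) on the blue mat. The dark-grey controller is at (466,195), with its airflow knob near (473,214) and the temperature knob at (466,170). The green controller and the brown box are look-alikes. Tipping twice towards -y ends at about y=-47, which is well on the mat. I'll go over the controller first for a baseline look.

play_rows(dp=[[30,30,5],[35,35,10],[35,35,10],[35,35,10],[30,35,0],[20,25,0],[0,0,0]], yaw=[0,0,0,0,0,0,0], gripper=0.55)

```text
t: 1.63
ee_pos: [377.8, -411.4, 252.6]
orientation: [-3.093, -0.547, -0.002]
ft_force: [1.1, 0.5, 0.1]
width: 44.5
grasp_force: 0.0
```

```bash
cat > knob.py <<'E'
from h import *
import sys
np.set_printoptions(precision=2,suppress=True)
o=ctrl.get_obs(); M=R.from_rotvec(o["orientation"]).as_matrix(); print(o["t"],o["ee_pos"],"tool y az",np.degrees(np.arctan2(M[1,1],M[0,1])),o["qpos"],o["width"])
p=pic("wrist"); print("cam",p["T"][:3,3])
for t,z in (("airflow_grip",84),("airflow_mark",90),("temperature_mark",82)):
    for x in models.landmark_of(p,t)[:2]:
        c,r=x["location"]; print(t,round(x["conf"],2),np.array([c,r]),atz(p,c,r,z),dep(p,c,r))
save(p,sys.argv[1])
X=cloud(p)
m=(abs(X[...,2]-90)<4)&(abs(X[...,0]-447)<40)&(abs(X[...,1]+355)<40)
if m.sum()>30: print("knob top",m.sum(),cv2.minEnclosingCircle(X[m][:,:2].astype(np.float32)),X[m].mean(0))
E
python3 knob.py k0.png
```

```text
1.6333 [ 377.78 -411.44  252.61] tool y az -69.9478625652412 [-0.85  0.29  1.75  0.    1.1   0.37] 44.54432667062095
cam [ 449.16 -385.52  415.11]
airflow_grip 0.92 [300.4  96.6] [ 448.06 -361.59   84.  ] [ 448.08 -362.01   89.85]
airflow_mark 0.75 [295.6 112.1] [ 432.74 -362.31   90.  ] [ 432.55 -362.04   86.22]
temperature_mark 0.94 [156.6 240.9] [ 246.01 -259.91   82.  ] [ 233.86 -252.4    62.08]
knob top 908 ((449.6914367675781, -360.5408630371094), 17.013593673706055) [ 449.57 -360.81   90.23]
```

View pics/k0.png

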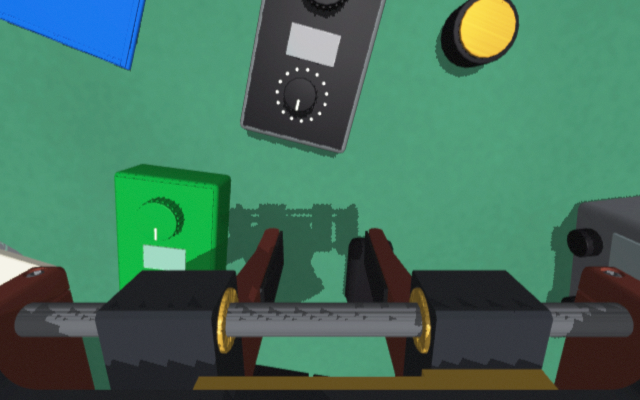

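play_rows(dp=[[20,40,0],[20,41,0],[20,41,0],[15,41,0],[15,41,0],[15,41,0],[15,41,0],[15,41,0]], yaw=[7,7,7,7,7,7,7,7])

```text
t: 2.5
ee_pos: [501.9, -107.3, 252.4]
orientation: [2.475, 1.934, 0.0]
ft_force: [0.6, -0.8, -0.2]
width: 39.6
grasp_force: 0.0
```

play_rows(dp=[[15,41,0],[15,41,0],[15,41,0],[10,41,0],[10,41,0],[10,41,0],[2,20,0],[0,0,0]], yaw=[6,4,0,0,0,0,0,0])

```text
t: 3.17
ee_pos: [577.3, 153.7, 252.0]
orientation: [-2.299, -2.141, -0.001]
ft_force: [-0.5, -0.1, -0.0]
width: 39.1
grasp_force: 0.0
```

```bash
cat > pot.py <<'E'
from h import *
import sys
np.set_printoptions(precision=2,suppress=True)
o=ctrl.get_obs(); M=R.from_rotvec(o["orientation"]).as_matrix(); print(o["t"],o["ee_pos"],"tool y az",np.degrees(np.arctan2(M[1,1],M[0,1])),o["qpos"],o["width"])
for n in sys.argv[2:]:
    p=pic(n); save(p,n+sys.argv[1]+".png"); X=cloud(p)
    m=(X[...,2]>14)&(X[...,2]<102)&(abs(X[...,0]-575)<95)&(X[...,1]>-140)&(X[...,1]<180)&(np.abs(p["pixels"].astype(int).max(2)-p["pixels"].astype(int).min(2))<60)
    q=X[m]
    if len(q)<50: print(n,"few");continue
    zt=np.percentile(q[:,2],97); k=q[abs(q[:,2]-zt)<6]
    print(n,len(q),"ztop",zt,cv2.minAreaRect(k[:,:2].astype(np.float32)),len(k))
E
python3 pot.py a wrist
```

```text
3.1667 [577.31 153.69 251.96] tool y az -4.082865033489147 [0.24 0.35 1.67 0.   1.12 0.31] 39.092550165754204
wrist 5853 ztop 94.68809119208709 ((583.8449096679688, 104.90925598144531), (65.45149230957031, 91.67538452148438), 85.8875961303711) 4587
```

The airflow knob is at (300,97), with its pointer pointing down-image at (297,108), so towards the robot. The pot's yaw matches the tool, so I'll descend behind the +y face and push.

play_rows(dp=[[8,22,-30],[3,0,-40],[0,0,-40],[0,0,-36],[0,0,-20],[0,0,0],[-0.5,-7,0],[-0.5,-7,0]], yaw=[0,0,0,0,0,0,0,0])

```text
t: 3.88
ee_pos: [587.4, 157.8, 87.8]
orientation: [2.301, 2.137, 0.003]
ft_force: [0.5, -1.1, 0.3]
width: 39.6
grasp_force: 0.0
```

play_rows(dp=[[-0.5,-7,0],[-0.5,-7,0],[-0.5,-7,0],[-0.5,-6,0],[-0.5,-6,0],[-0.5,-6,0],[0,0,0],[0,0,0]], yaw=[0,0,0,0,0,0,0,0])

```text
t: 4.55
ee_pos: [582.7, 119.6, 86.0]
orientation: [-2.301, -2.138, 0.002]
ft_force: [-0.2, -0.1, -0.7]
width: 39.6
grasp_force: 0.3
```

```bash
python3 pot.py b wrist side
```

```text
4.55 [582.69 119.63  86.  ] tool y az -4.217615037855159 [ 0.18  0.56  1.78 -0.    0.8   0.26] 39.581374256981846
wrist 14344 ztop 101.04715885028435 ((581.2234497070312, 93.66456604003906), (75.7916030883789, 66.2168197631836), 85.965576171875) 2993
side 1010 ztop 99.39099155178083 ((578.4893798828125, 103.45109558105469), (59.54750061035156, 80.6353530883789), 85.02973175048828) 98
```

play_rows(dp=[[-0.5,-6,0],[-0.5,-6,0],[-0.5,-5,0],[-0.5,-5,0],[0,0,0],[0,0,0],[0,0,0],[0,0,0]], yaw=[0,0,0,0,0,0,0,0])

```text
t: 5.32
ee_pos: [581.2, 98.3, 86.3]
orientation: [-2.301, -2.139, 0.0]
ft_force: [0.1, -0.6, -0.3]
width: 39.6
grasp_force: 0.0
```

```bash
python3 pot.py c wrist side
```

```text
5.3167 [581.21  98.28  86.26] tool y az -4.1873546827035355 [0.15 0.56 1.79 0.   0.8  0.22] 39.580115162445054
wrist 7805 ztop 97.17410105688326 ((581.6693115234375, 99.05179595947266), (22.222553253173828, 57.349281311035156), 85.82899475097656) 504
side 360 ztop 98.4311174726701 ((581.1769409179688, 98.84333038330078), (23.661273956298828, 56.24763870239258), 87.18769836425781) 33
```

View pics/sidec.png

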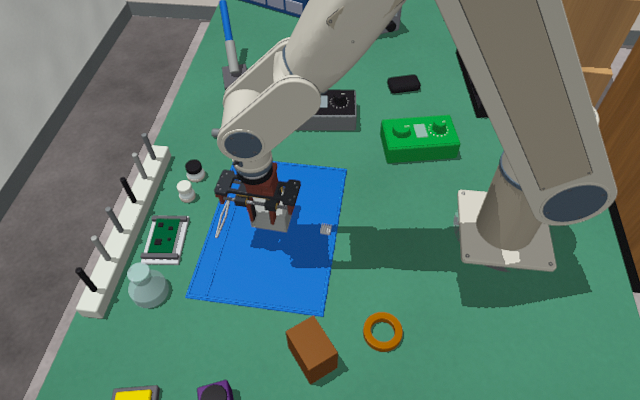

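The side view shows the fingers at (270,205) and the pot lying at (272,217) with its mouth towards the camera. I'll back off and measure it.

play_rows(dp=[[0,20,20],[0,25,40],[0,0,40],[0,0,20],[0,0,0]], yaw=[0,0,0,0,0])

```text
t: 5.83
ee_pos: [584.2, 141.6, 207.0]
orientation: [2.297, 2.137, 0.012]
ft_force: [0.5, 0.1, -0.8]
width: 39.7
grasp_force: 0.0
```

```bash
python3 pot.py d wrist; python3 - <<'E'
E
```

```text
5.8333 [584.15 141.64 207.02] tool y az -4.12431985599718 [0.22 0.4  1.7  0.   1.03 0.29] 39.67242234315208
wrist 3872 ztop 72.73612237703207 ((579.65673828125, 42.94279861450195), (58.436309814453125, 90.70498657226562), 86.05119323730469) 3857
```

View pics/wristd.png

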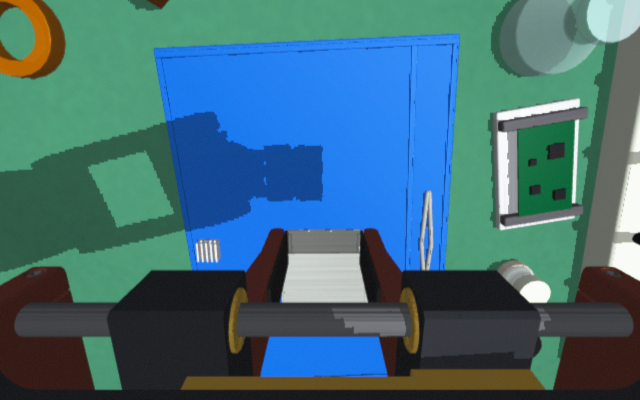

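The picture shows the pot lying with its mouth towards +y: the top face is at (325,275) and the cavity and rim are in view. The rim is at about y=72. Next I'll do the second tip, pushing the rim and rising with it.

play_rows(dp=[[0,-10,-40],[0,-10,-40],[0,-12,-40],[0,0,-37],[-1,-6,0],[-0.5,-10,0],[-0.5,-10,0],[-0.5,-7,6]], yaw=[0,0,0,0,0,0,0,0])

```text
t: 6.55
ee_pos: [579.4, 74.4, 52.3]
orientation: [2.301, 2.138, 0.002]
ft_force: [-0.5, 1.9, 1.0]
width: 39.4
grasp_force: 0.9
```

play_rows(dp=[[-0.5,-7,7],[-0.5,-7,6],[-0.5,-8,6],[-0.5,-8,5],[-0.5,-9,4],[0,0,0]], yaw=[0,0,0,0,0,0])

```text
t: 7.05
ee_pos: [576.8, 34.7, 80.1]
orientation: [2.301, 2.137, 0.002]
ft_force: [0.5, 0.1, -0.1]
width: 39.9
grasp_force: 0.2
```

```bash
python3 pot.py e wrist side
```

```text
7.05 [576.81  34.72  80.13] tool y az -4.24822143069677 [ 0.04  0.55  1.82 -0.    0.77  0.11] 39.94568349950341
wrist 13479 ztop 94.76108979797364 ((579.8090209960938, 35.504573822021484), (22.072235107421875, 91.98973083496094), 85.46605682373047) 781
side 943 ztop 98.77893938232133 ((578.59619140625, 25.96165657043457), (43.807228088378906, 90.52339172363281), 84.96112060546875) 80
```

View pics/wriste.png

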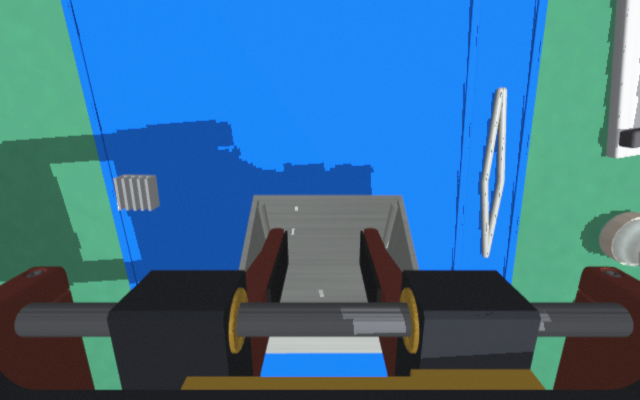

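The picture shows the pot tilted about its base edge, mouth (330,200) opening towards the camera, with the fingers inside the rim. It's tipping as planned, so I'll continue along the arc.

play_rows(dp=[[-0.5,-7,5],[-0.5,-7,5],[-0.5,-7,4],[-0.5,-7,3],[-0.3,-5,3],[-0.3,-4,3],[0,0,0],[0,0,0]], yaw=[0,0,0,0,0,0,0,0])

```text
t: 7.82
ee_pos: [573.7, -1.0, 101.9]
orientation: [2.302, 2.138, 0.0]
ft_force: [0.1, 0.6, 0.2]
width: 39.6
grasp_force: 0.0
```

```bash
python3 pot.py f wrist side
```

```text
7.8167 [573.69  -0.96 101.94] tool y az -4.220374595218717 [-0.02  0.51  1.82  0.    0.81  0.05] 39.61201306835331
wrist 10600 ztop 99.84499755763696 ((574.4403076171875, -41.70377731323242), (103.50823974609375, 73.78884887695312), 85.78179168701172) 953
side 1024 ztop 94.22460986960203 ((573.4329223632812, -52.73573684692383), (65.35006713867188, 92.79153442382812), 85.81783294677734) 93
```

View pics/wristf.png

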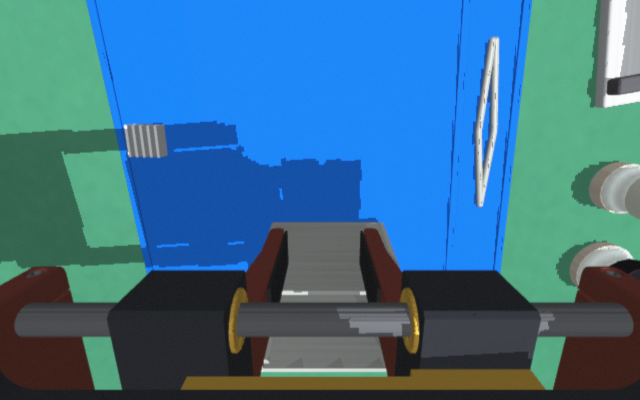

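The picture shows the pot standing: its rim spans (270–395, 225) and the inner walls are in view. The depth rim measures 65×93 at z=94, centred at (573,-53), so it is upright. I'll retract and go to the knob.

play_rows(dp=[[0,0,30],[0,0,35],[-8,-25,20],[-13,-38,10],[-13,-38,0],[-13,-38,0],[-13,-38,0],[-13,-38,0]], yaw=[0,0,0,0,0,0,0,0], gripper=0.3)

```text
t: 8.58
ee_pos: [499.8, -216.9, 196.8]
orientation: [2.3, 2.14, 0.0]
ft_force: [-0.4, -1.0, 0.6]
width: 61.7
grasp_force: 0.0
```

play_rows(dp=[[-13,-38,0],[-13,-38,0],[-12,-30,0],[-8,-25,0],[-5,-14,0],[0,0,0],[0,0,0]], yaw=[0,0,0,0,0,0,0])

```text
t: 9.17
ee_pos: [449.5, -360.4, 196.4]
orientation: [-2.302, -2.137, -0.0]
ft_force: [-0.3, 0.7, 0.0]
width: 61.5
grasp_force: 0.0
```

```bash
python3 pot.py g side top; python3 knob.py k1.png
```

```text
9.1667 [ 449.48 -360.44  196.39] tool y az -4.253400137626758 [-0.7   0.38  1.76  0.    1.   -0.62] 61.51557013854199
side 1516 ztop 93.36542792530663 ((573.6190185546875, -51.26925277709961), (71.48897552490234, 92.81059265136719), 85.80548858642578) 210
top 577 ztop 95.59242103476176 ((570.6911010742188, -49.43865966796875), (65.29796600341797, 92.56285858154297), 85.44004821777344) 168
9.2667 [ 449.93 -359.36  196.48] tool y az -4.132927737106918 [-0.69  0.38  1.76  0.    1.   -0.62] 61.617004718624486
cam [ 455.92 -283.87  358.94]
airflow_grip 0.98 [325.5 196.1] [ 451.88 -362.62   84.  ] [ 451.97 -360.72   90.63]
airflow_mark 0.75 [305.7 197.9] [ 434.62 -361.29   90.  ] [ 434.67 -361.1    90.67]
temperature_mark 0.77 [465.5 172.8] [ 576.   -350.76   82.  ] [ 576.35 -350.96   81.18]
temperature_mark 0.58 [66.4 91. ] [ 246.09 -258.47   82.  ] [ 230.37 -256.57   61.25]
knob top 1045 ((450.0040283203125, -360.3732604980469), 17.248510360717773) [ 449.93 -359.73   90.18]
```

play_rows(dp=[[0,0,-35],[0,0,-35],[0,0,-30],[0,0,-20],[0,0,-9],[0,0,0]], yaw=[0,0,0,0,0,0])

```text
t: 9.97
ee_pos: [448.8, -359.3, 65.8]
orientation: [-2.297, -2.137, 0.001]
ft_force: [-0.6, 0.2, -0.3]
width: 61.5
grasp_force: 0.0
```

play_rows(dp=[[0,0,0],[0,0,0],[0,0,0],[0,0,0],[0,0,0],[0,0,0],[0,0,0],[0,0,0]], yaw=[0,0,0,0,0,0,0,0], gripper=1.0)

```text
t: 10.63
ee_pos: [449.4, -361.0, 68.8]
orientation: [2.301, 2.139, -0.001]
ft_force: [-3.0, 0.1, 6.0]
width: 31.6
grasp_force: 30.0
```

play_rows(dp=[[0,0,0],[0,0,0],[0,0,0],[0,0,0],[0,0,0],[0,0,0],[0,0,0],[0,0,0]], yaw=[-6,-6,-6,-6,-6,-6,-6,-6])

```text
t: 11.3
ee_pos: [449.1, -360.8, 68.8]
orientation: [-2.975, -1.01, 0.001]
ft_force: [-4.7, 0.8, 7.7]
width: 31.4
grasp_force: 30.0
```

play_rows(dp=[[0,0,0],[0,0,0],[0,0,0],[0,0,0],[0,0,0],[0,0,0],[0,0,0]], yaw=[-6,-6,-6,-6,0,0,0])

```text
t: 11.88
ee_pos: [449.0, -360.6, 68.8]
orientation: [-3.119, -0.378, 0.001]
ft_force: [-4.0, 1.6, 7.9]
width: 31.5
grasp_force: 30.0
```

play_rows(dp=[[0,0,0],[0,0,0],[0,0,0],[0,0,0],[0,0,0],[0,0,0],[0,0,0]], yaw=[0,0,0,0,0,0,0], gripper=0.3)

```text
t: 12.47
ee_pos: [449.6, -360.7, 67.6]
orientation: [-3.119, -0.378, 0.0]
ft_force: [0.2, -0.3, -0.8]
width: 61.5
grasp_force: 0.0
```

play_rows(dp=[[0,0,20],[0,0,35],[0,0,35],[0,0,35],[0,0,5],[0,0,0],[0,0,0]], yaw=[0,0,0,0,0,0,0])

```text
t: 13.05
ee_pos: [449.3, -360.5, 197.4]
orientation: [-3.119, -0.378, 0.0]
ft_force: [-0.2, -0.1, -0.5]
width: 61.3
grasp_force: 0.0
```

```bash
python3 knob.py k2.png;python3 pot.py h side top
```

```text
13.05 [ 449.35 -360.47  197.39] tool y az -76.18478344340085 [-0.7   0.38  1.76  0.    1.    0.63] 61.30669288187709
cam [ 523.29 -342.25  359.79]
airflow_grip 0.86 [324.9 190.4] [ 451.72 -361.27   84.  ] [ 453.38 -360.83   90.4 ]
airflow_grip 0.51 [306.  196.4] [ 442.3  -346.21   84.  ] [ 444.25 -346.11   90.66]
airflow_mark 0.94 [307.1 198.5] [ 442.42 -347.49   90.  ] [ 442.64 -347.47   90.73]
temperature_mark 0.74 [352.   37.3] [ 577.52 -352.15   82.  ] [ 581.65 -352.9    60.88]
knob top 1038 ((449.74139404296875, -360.3244323730469), 17.074756622314453) [ 450.42 -360.32   90.23]
13.25 [ 448.76 -359.99  195.87] tool y az -76.18812432132148 [-0.7   0.38  1.76 -0.    1.    0.63] 61.41244408458359
side 1517 ztop 93.26177328740707 ((573.4403076171875, -52.37394332885742), (72.4923324584961, 93.18348693847656), 86.8683853149414) 224
top 577 ztop 94.81090961292688 ((570.7828369140625, -49.29943084716797), (65.14237976074219, 92.57058715820312), 86.06623840332031) 174
```

View pics/k2.png

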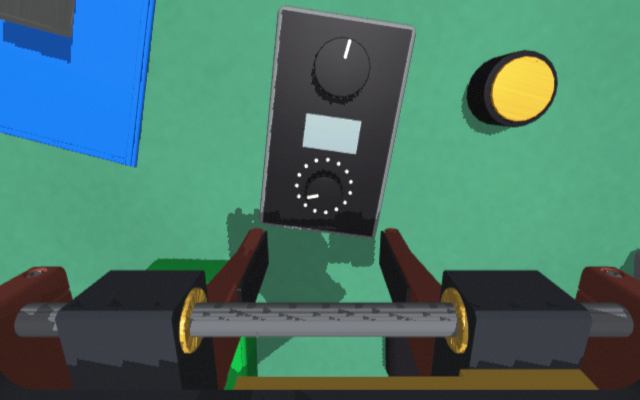

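The picture shows the airflow pointer now at (307,198), pointing left-down. It has clearly turned clockwise, and the temperature pointer is unchanged at (348,48). The estimate of 63–66° is loose, so I'll fit the white line in both pictures.

Run:
```python
from h import *
p=pic("wrist"); save(p,"k3.png"); H=np.array(p["hand_eye"])
def az(img,pos,yaw,c0):
    # tool down, tool y azimuth = yaw
    a=np.radians(yaw); y=np.array([np.cos(a),np.sin(a),0]); z=np.array([0,0,-1.]); M=np.stack([np.cross(y,z),y,z],1)
    T=np.eye(4);T[:3,:3]=M;T[:3,3]=pos; q=dict(p);q["T"]=T@H
    g=cv2.imread("pics/"+img).astype(int).min(2)
    pts=np.array([np.r_[atz(q,c,r,90)[:2],g[r,c]] for r in range(400) for c in range(640) if g[r,c]>90 and np.hypot(*(atz(q,c,r,90)[:2]-c0))<17])
    w=pts[:,2]; m=np.average(pts[:,:2],axis=0,weights=w); C=np.cov(pts[:,:2].T,aweights=w); v=np.linalg.eigh(C)[1][:,1]
    v*=np.sign(v@(m-c0)); d=m-c0
    print(img,len(pts),m,"line",np.degrees(np.arctan2(v[1],v[0]))%360,"radial",np.degrees(np.arctan2(d[1],d[0]))%360)
c0=np.array([450,-360.3])
az("k0.png",[377.78,-411.44,252.61],-69.95,c0)
az("k1.png",[449.93,-359.36,196.48],-4.13,c0)
az("k2.png",[449.35,-360.47,197.39],-76.18,c0)
```

```text
k0.png 44 [ 439.85473746 -361.47208638] line 185.84923253127278 radial 186.59018842048698
k1.png 55 [ 442.59964843 -365.37146088] line 136.0100538312795 radial 214.42284067913872
k2.png 71 [ 442.79566997 -355.0598528 ] line 61.01668664344047 radial 143.96932654519316
```

Run:
```python
from h import *
p=pic("wrist"); X=cloud(p); g=p["pixels"].astype(int).min(2); c0=np.array([450,-360.3])
on=(abs(X[...,2]-90)<4)&(np.hypot(X[...,0]-450,X[...,1]+360.3)<17)
(cx,cy),rad=cv2.minEnclosingCircle(X[on][:,:2].astype(np.float32))
m=on&(g>90); m=cv2.morphologyEx(m.astype(np.uint8),cv2.MORPH_OPEN,np.ones((2,2)))>0
n,l,s,_=cv2.connectedComponentsWithStats(m.astype(np.uint8)); k=1+s[1:,4].argmax(); print(s[1:])
P=X[l==k][:,:2]; C=np.cov(P.T); v=np.linalg.eigh(C)[1][:,1]; d=P.mean(0)-[cx,cy]; v*=np.sign(v@d)
print(len(P),P.mean(0),(cx,cy,rad),np.degrees(np.arctan2(v[1],v[0])),np.degrees(np.arctan2(d[1],d[0])))
```

```text
[[308 195  12   5  49]]
49 [ 445.14202066 -352.48852118] (449.9530029296875, -360.31011962890625, 16.766305923461914) 113.26668104699986 121.59523195512823
```

```bash
python3 -c "
from h import *
print(ticket.close_job())"
```

```text
the job is handed in; nothing more can be done
None
```

The job is handed in, no verdict came back: the pot stands mouth-up on the mat after two tips, the airflow knob measured 72.6° clockwise (three clicks = 72°), and I saw no sign the larger knob or bystanders moved (not measured).

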